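# Put the pantry goods back in their holders

### The job

Put the four pantry goods away, each upright and flat on the floor of the holder of its own colour, inside the rim: the red-lidded coffee tin and the yellow-lidded honey jar in the red and yellow round holders, the green tea carton and the blue sugar carton in the green and blue oblong ones. Do not tip any of them over, leave the pepper mill and white bowl standing where they are, and let go of everything at the end.

Things in the scene. Friction and masses are not known exactly. Their poses are not given: they have to be found in the camera images.
- coffee_tin: Loose steel coffee tin with a red band and red lid, plain upright cylinder 60 mm in diameter and 104 mm tall, about 280 g. Origin: centre of the underside; z up.
- honey_jar: Loose amber glass honey jar with a pale label and a yellow lid, plain upright cylinder 60 mm in diameter (lid as well) and 90 mm tall, about 340 g. Origin: centre of the underside; z up.
- tea_carton: Loose rigid tea carton, all green on top, pale panels on the sides, 62 mm (its x) by 42 mm (its y) by 95 mm tall, about 120 g, standing upright. Origin: centre of the underside; z up.
- sugar_carton: Loose rigid sugar carton, all blue on top, pale panels on the sides, 62 mm (its x) by 42 mm (its y) by 85 mm tall, about 250 g, standing upright. Origin: centre of the underside; z up.
- red_holder: Fixed dark wooden round holder, low open tray 90 mm across and 16 mm high, rim 6 mm thick, with a red floor 78 mm across that lies 8 mm above the table (rim stands 8 mm above that floor). Origin: centre of the underside, at table height; z up.
- yellow_holder: Fixed dark wooden round holder, low open tray 90 mm across and 16 mm high, rim 6 mm thick, with a yellow floor 78 mm across that lies 8 mm above the table (rim stands 8 mm above that floor). Origin: centre of the underside, at table height; z up.
- green_holder: Fixed dark wooden oblong holder, low open tray 92 mm (its x) by 70 mm (its y) and 16 mm high, rim 6 mm thick, with a green floor 80 x 58 mm that lies 8 mm above the table (rim stands 8 mm above that floor). Origin: centre of the underside, at table height; z up.
- blue_holder: Fixed dark wooden oblong holder, low open tray 92 mm (its x) by 70 mm (its y) and 16 mm high, rim 6 mm thick, with a blue floor 80 x 58 mm that lies 8 mm above the table (rim stands 8 mm above that floor). Origin: centre of the underside, at table height; z up.
- pepper_mill: Bystander: loose turned dark-wood pepper mill, 48 mm across the foot, 108 mm tall. Origin: centre of the underside; z up.
- white_bowl: Bystander: loose white ceramic bowl, 84 mm across the rim, 45 mm tall. Origin: centre of the underside; z up.

How it is judged (in metres and radians):
At the end, for the whole second after the job is handed in: Each of the four goods is upright (within 0.1 rad) and at rest on the floor of its own holder (underside less than 12 mm above the holder's underside), its centre within 14 mm of the holder's centre; the pepper mill and the bowl are within 30 mm of where they began (horizontal distance between coffee_tin and red_holder below 0.014 m and z of coffee_tin in the frame of red_holder below 0.012 m and angle between each of coffee_tin, honey_jar, tea_carton, sugar_carton's own z axis and vertical below 0.1 rad and linear speed of each of coffee_tin, honey_jar, tea_carton, sugar_carton below 0.02 m/s and horizontal distance between honey_jar and yellow_holder below 0.014 m and z of honey_jar in the frame of yellow_holder below 0.012 m and horizontal distance between tea_carton and green_holder below 0.014 m and z of tea_carton in the frame of green_holder below 0.012 m and horizontal distance between sugar_carton and blue_holder below 0.014 m and z of sugar_carton in the frame of blue_holder below 0.012 m and distance of each of pepper_mill, white_bowl from where it was at the start of the episode below 0.03 m); the robot touches nothing.
It fails at once if one of the goods is tipped over (more than 0.7 rad) (angle between any of coffee_tin, honey_jar, tea_carton, sugar_carton's own z axis and vertical above 0.7 rad).
It fails at once if the pepper mill or the bowl is moved by more than 30 mm or knocked over (distance of any of pepper_mill, white_bowl from where it was at the start of the episode above 0.03 m or angle between any of pepper_mill, white_bowl's own z axis and vertical above 0.7 rad).
It also fails if it takes over 102 s, if anything falls off the work surface, if the arm or the gripper's body presses on something with over 40 N, if the wrist force passes 120 N, or if a joint passes its speed limit or range.

### The arm

A 6-joint arm with a two-finger parallel gripper is mounted at the origin on the work surface. World frame = base frame: x ahead of the robot, y to its left, z up, the work surface at z = 0. Lengths are in mm, angles in rad, forces in N, time in s.
With the tool pointing down it reaches from about 350 to 975 mm from the base axis. Payload 7.1 kg.
Tool frame: the origin (TCP) lies midway between the tips of the shut fingers; the grasp point (between the pads) lies 19 mm behind it (ctrl.tcp_to_grasp is the distance from the TCP to the grasp point, in mm); z points along the fingers, y is the line along which they close (so a half turn about z gives the same grasp; the last joint's range is limited). The gripper opens to 88 mm and grips with 3 to 60 N. Pads are 20 mm wide; open, the fingers measure 115 mm over their backs; the gripper's body (75 mm by 178 mm) begins 61 mm behind the grasp point.
Start: joints at [-1.212, 0.423, 1.63, -0, 1.089, -0.019], TCP at [230.564, -580.9, 222.675] pointing down, gripper open.
Joint ranges: [-3, 3], [-0.9, 2.11], [0.09, 2.58], [-1.31, 4.45], [0.11, 2.69], [-2.54, 2.54]. Speed limits (rad/s): [2.39, 2.39, 3.01, 3.14, 3.14, 3.14].

### API

Orientations are given as a rotation vector (axis times angle).
In Python, from workcell import get_obs, cams, ticket, boxes_of, ctrl gives the robot as it stands.
- The arm moves only by the shell command python3 -m creep 'ROWS' [OPENING]. ROWS is JSON, one flat list of numbers, 4 for each row, row after row: the shift along the world's x, y, z in m, then the turn about the world's z in rad. In form: [tx, ty, tz, spin, tx, ty, tz, spin, ...]. A call has 1 to 10 rows; each row is the pose to reach, as a shift and turn from the pose commanded when the call began; what a row does not reach only later rows make up. A row lasts 1/12 s, in which the tool goes at most 41.7 mm and 7.16 degrees, less where a joint would pass 70% of its speed; a pose out of reach is approached as far as the arm can. A call with a gripper value outside its range is refused whole. OPENING is the opening, from 0 (shut) to 1 (fully open), set as the call begins (- or left out, the last holds). The fingers move at their own pace and stop on an object; the grip force is fixed at half the most. Time passes only in rows, so rows that repeat a pose let the fingers close. It gives the time, the measured TCP pose, the force, the opening and the grip force at its end, in the units of the state.
- get_obs(): the state, without advancing time (a new reading comes with each control period).
- cams.get_image(name): name is "side" or "top"; returns (picture, depth): 480x640x3 uint8, red, green, blue; 480x640 float32, mm along the optical axis (not along the pixel's ray), 0 where there is no reading.
- cams.get_calibration(name): a dict with "mtx" (3x3 intrinsics, pixels), "D" ([k1, k2, p1, p2, k3] as OpenCV has them; the pictures are not rectified), "R" (3x3) and "t" (3): a world point X has camera coordinates R X + t. Camera axes: x right, y down, z forward; pixel columns grow to the right and rows downward; lengths in mm; the calibration is good to about 2 mm. A picture is of the moment at which its call begins. get_calibration takes no time and is no camera call.
- ticket.close_job(): hands the job in; it is judged then, once.
Trained networks look in the newest picture that a camera, given by its name, has taken for a name from the list of things; names that differ only in an ending like _2 or _b are one class to them, and where a whole thing is asked for, a point or a joint stands for the part that bears it (a point fixed in the world has none). Each returns a list of dicts, best first, with "score" (0 to 1); they miss things now and then, are a little off and sometimes report something else, mostly with a low value. They report only what shows in the picture. A call takes as long as a camera call.
- boxes_of(camera, target): "centre" ([column, row] in pixels, amid what is visible of it).
The state is a dict: "t": time; "qpos": joint angles; "qvel": joint speeds; "joint_torque": joint torques, N m; "ee_pos": TCP position; "orientation": TCP orientation; "ft_force": force on the tool from outside, world axes, zero at the start; "moment": the same for the moment, N m; "width": finger opening in mm; "grasp_force": force on a finger pad.
Only numpy, scipy, OpenCV 4.12 (cv2) and the standard library are available. Lean on these libraries where they do the work, as an engineer would, in place of code of your own. Each camera call takes 0.05 s, during which the arm holds its last target. There are 200 camera calls.

## Working session

There is one attempt and no reset: what is moved stays moved. The work goes in short steps, Python scripts to look and compute and a shell command to move; the robot and the scene stay as the last step left them, time stands still between calls to the robot, and variables do not carry over. Pictures are saved under pics/ and viewed, at most 14 in all, crops included, and the job is handed in when it is done.

```bash
mkdir -p pics; ls; python3 - <<'E'
from workcell import get_obs,cams,boxes_of,ctrl
import cv2
for n in("top","side"):
    im,d=cams.get_image(n); cv2.imwrite(f"pics/{n}0.png",im[:,:,::-1])
    c=cams.get_calibration(n); print(n,c["mtx"].tolist(),c["D"],c["R"].tolist(),c["t"])
    if n=="top":
        for k in "coffee_tin honey_jar tea_carton sugar_carton red_holder yellow_holder green_holder blue_holder pepper_mill white_bowl".split():
            print(k,[(b["centre"],round(b["score"],2)) for b in boxes_of(n,k)[:2]])
print(get_obs())
E
```

```text
pics
top [[440.4772506207203, 0.0, 319.9955047361942], [0.0, 440.4772506207203, 242.10784012150526], [0.0, 0.0, 1.0]] [-0.02252275  0.          0.          0.          0.        ] [[0.013145683965064067, -0.9997923637010031, 0.015569858003561953], [-0.9872084153681964, -0.015451434584259205, -0.15868458587872666], [0.15889221384103525, -0.013284677431115393, -0.9872065547423423]] [-15.98553933 536.32990382 875.39829879]
coffee_tin [([365.4, 263.5], 0.9), ([454.3, 312.7], 0.19)]
honey_jar [([199.3, 203.6], 0.81)]
tea_carton [([272.9, 188.1], 0.77)]
sugar_carton [([511.1, 252.4], 0.66)]
red_holder [([181.9, 315.6], 0.76)]
yellow_holder [([267.7, 267.5], 0.65), ([454.7, 309.2], 0.17)]
green_holder [([132.5, 242.4], 0.71)]
blue_holder [([349.9, 195.9], 0.7)]
pepper_mill [([437.6, 206.6], 0.92)]
white_bowl [([456.1, 313.6], 0.91)]
side [[460.42246586986164, 0.0, 324.3962976565297], [0.0, 460.42246586986164, 232.20131380330685], [0.0, 0.0, 1.0]] [0.01950307 0.         0.         0.         0.        ] [[-0.926801196744763, -0.37527023834958045, -0.014553003866003677], [-0.27336462178199983, 0.7006829704399072, -0.6590259164050323], [0.25750985470552196, -0.606807731612376, -0.7519794223148555]] [498.90519689 163.37614797 928.49052372]
{'t': 0.6, 'qpos': array([-1.21199340e+00,  4.23064065e-01,  1.62991728e+00, -8.36432516e-06,
        1.08856948e+00, -1.90152036e-02]), 'qvel': array([-1.88016159e-05, -1.37344260e-04,  6.69872373e-04,  9.92340190e-05,
       -1.70938135e-03,  1.27673203e-03]), 'joint_torque': array([-1.55534846e-03, -5.44301677e+01, -2.73932719e+01,  6.42964477e-02,
        1.69700483e-02, -1.67419256e-05]), 'ee_pos': array([ 230.56637814, -580.90159005,  222.69071533]), 'orientation': array([ 3.08565985e+00,  5.89949775e-01, -3.62788885e-07]), 'ft_force': array([ 0.48170244,  0.11451007, -0.11061945]), 'moment': array([-0.00193365, -0.00012897, -0.0192511 ]), 'grasp_force': 0.0, 'width': 87.90299095841884}
```

View pics/top0.png

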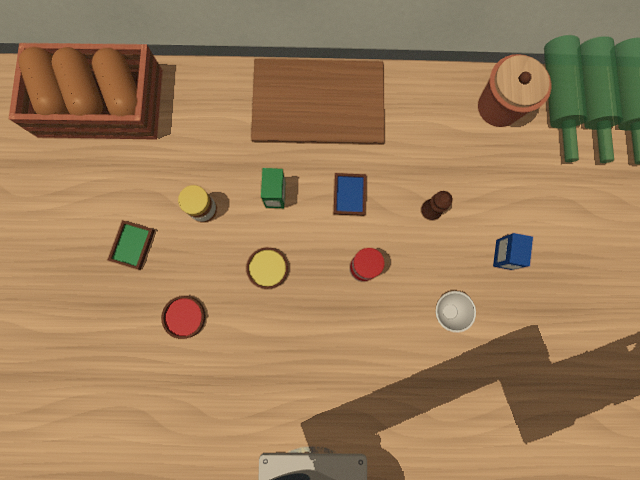

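View pics/side0.png

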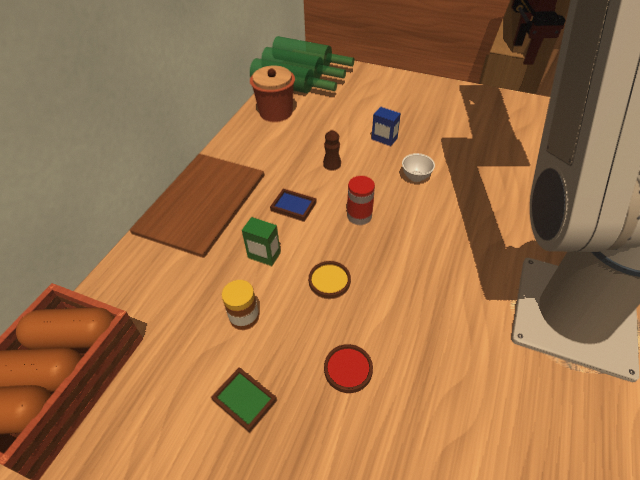

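The top view shows all ten things in clear space: tin (367,264), jar (196,202), tea (273,188), sugar (512,252). The holders are red (184,316), yellow (268,268), green (132,245) and blue (350,194). The network centres agree with these. Next I'll measure the poses using colour and depth.

```bash
cat > h.py <<'E'
from workcell import get_obs,cams,boxes_of,ctrl
import cv2,numpy as np
P0=dict(coffee_tin=(365,263),honey_jar=(197,203),tea_carton=(273,188),sugar_carton=(512,252),red_holder=(183,316),yellow_holder=(268,268),green_holder=(132,244),blue_holder=(350,195),pepper_mill=(438,206),white_bowl=(456,313))
H=dict(coffee_tin=104,honey_jar=90,tea_carton=95,sugar_carton=85,red_holder=8,yellow_holder=8,green_holder=8,blue_holder=8)
HUE=dict(coffee=0,red=0,honey=25,yellow=25,tea=70,green=70,sugar=112,blue=112)
def world(uv,z,c):
    n=cv2.undistortPoints(np.float64(uv).reshape(-1,1,2),c["mtx"],c["D"]).reshape(-1,2)
    r=np.c_[n,np.ones(len(n))]@c["R"]; o=-c["R"].T@c["t"]
    s=(z-o[2])/r[:,2]; return o+r*s[:,None]
def cloud(cam):
    im,d=cams.get_image(cam); c=cams.get_calibration(cam)
    v,u=np.mgrid[:480,:640]; uv=np.stack([u,v],-1).reshape(-1,2)
    n=cv2.undistortPoints(np.float64(uv).reshape(-1,1,2),c["mtx"],c["D"]).reshape(-1,2)
    X=(np.c_[n,np.ones(len(n))]*d.reshape(-1,1)-c["t"])@c["R"]
    return im,X.reshape(480,640,3),c
def measure(cam="top",names=H,P=P0,lift={},R=40):
    im,X,c=cloud(cam); hsv=cv2.cvtColor(im,cv2.COLOR_RGB2HSV).astype(int)
    v,u=np.mgrid[:480,:640]
    for k in names:
        z=H[k]+lift.get(k,0); dh=(hsv[...,0]-HUE[k.split('_')[0]]+90)%180-90
        m=(abs(dh)<(8 if 'r' else 0)+ (8 if HUE[k.split('_')[0]]>30 else 0))&(hsv[...,1]>150)&(hsv[...,2]>50)&(np.hypot(u-P[k][0],v-P[k][1])<R)&(abs(X[...,2]-z)<(12 if z>20 else 6))
        nl,lab,st,ce=cv2.connectedComponentsWithStats(m.astype(np.uint8))
        if nl<2: print(k,"none");continue
        m=lab==1+st[1:,4].argmax()
        W=world(np.c_[u[m],v[m]],z,c)[:,:2]
        r=cv2.minAreaRect(W.astype(np.float32)); (cx,cy),(w,h),a=r
        if w<h:w,h,a=h,w,a+90
        print(k,"n",m.sum(),"mean",W.mean(0).round(1),"rect",np.round([cx,cy,w,h],1),"long axis",round((a+90)%180-90,1),"z",np.median(X[m][:,2]).round(1))
E
python3 - <<'E'
from h import *
measure()
im,X,c=cloud("top")
for k in("pepper_mill","white_bowl"):
    u,v=P0[k]; p=X[v-30:v+30,u-30:u+30].reshape(-1,3); q=p[p[:,2]>15]; print(k,q[:,:2].min(0),q[:,:2].max(0))
o=get_obs(); print(cv2.Rodrigues(o["orientation"])[0].round(3).tolist())
E
```

```text
coffee_tin n 721 mean [ 487.9 -101.3] rect [ 487.9 -101.3   57.2   56.9] long axis 45.2 z 103.7
honey_jar n 85 mean [598.2 227.8] rect [601.2 231.2  56.7  25.9] long axis -29.7 z 86.4
tea_carton n 3 mean [615.1  85.3] rect [615.2  85.1   4.5   0.9] long axis 63.9 z 91.6
sugar_carton n 651 mean [ 520.8 -408.4] rect [ 520.7 -407.9   63.    45.2] long axis -9.9 z 84.2
red_holder n 1084 mean [379.1 277.9] rect [379.8 278.   76.7  75.7] long axis -42.9 z 8.2
yellow_holder n 8 mean [456.8 129.3] rect [456.6 128.2  18.3   1.5] long axis 46.4 z 7.7
green_holder n 1 mean [502.8 435.6] rect [502.8 435.6   0.    0. ] long axis 0.0 z 8.4
blue_holder n 820 mean [651.9 -72.3] rect [652.2 -72.4  75.7  55.3] long axis -0.1 z 7.7
pepper_mill [ 390.58556163 -272.84344798] [639.75491135   3.93423029]
white_bowl [ 357.59764344 -329.07535491] [438.76357276   3.93423029]
[[0.929, 0.369, 0.0], [0.369, -0.929, 0.0], [0.0, -0.0, -1.0]]
```

```bash
python3 - <<'E'
from h import *
im,X,c=cloud("top"); hsv=cv2.cvtColor(im,cv2.COLOR_RGB2HSV)
for k in("honey_jar","tea_carton","yellow_holder","green_holder"):
    u,v=P0[k]; print(k,[hsv[y,x].tolist() for x,y in((u,v),(u-3,v-3),(u,v-5))])
import h; 
s=set(); 
h.HUE.update(honey=int(hsv[200,194,0]),yellow=int(hsv[268,268,0]),tea=int(hsv[186,272,0]),green=int(hsv[245,132,0])); print(h.HUE)
measure(names=("honey_jar","tea_carton","yellow_holder","green_holder"))
for k in("pepper_mill","white_bowl"):
    u,v=P0[k]; p=X[v-30:v+30,u-30:u+30].reshape(-1,3); q=p[(p[:,2]>15)&(p[:,2]<150)]; print(k,q.min(0),q.max(0))
E
```

```text
honey_jar [[23, 144, 204], [23, 144, 204], [23, 146, 202]]
tea_carton [[64, 130, 124], [64, 130, 124], [64, 133, 123]]
yellow_holder [[24, 139, 204], [24, 140, 204], [24, 139, 203]]
green_holder [[62, 118, 132], [63, 119, 129], [64, 118, 130]]
{'coffee': 0, 'red': 0, 'honey': 23, 'yellow': 24, 'tea': 65, 'green': 62, 'sugar': 112, 'blue': 112}
honey_jar n 78 mean [596.7 228.4] rect [598.4 231.1  54.2  23.3] long axis -35.7 z 86.5
tea_carton n 14 mean [614.3  85.3] rect [614.8  85.3  20.    2.1] long axis -89.0 z 85.7
yellow_holder n 14 mean [462.6 133.8] rect [461.6 133.2  26.3   2.6] long axis 36.6 z 7.6
green_holder n 1 mean [531.2 427.2] rect [531.2 427.2   0.    0. ] long axis 0.0 z 9.0
pepper_mill [ 595.55975489 -271.98293802   15.09728883] [ 638.61559482 -230.40525664  111.62205482]
white_bowl [ 357.58300167 -328.85178682   15.00524196] [ 438.89520725 -246.49092032   49.70978073]
```

```bash
sed -i 's/hsv\[...,1\]>150/hsv[...,1]>85/; s/honey=25,yellow=25,tea=70,green=70/honey=24,yellow=24,tea=64,green=64/; s/(8 if .r. else 0)+/(7)+/' h.py; python3 -c "
from h import *
measure()"
```

```text
coffee_tin n 737 mean [ 487.6 -101. ] rect [ 487.4 -100.8   58.2   57.2] long axis -44.8 z 103.6
honey_jar n 716 mean [610.5 247.3] rect [610.5 247.7  60.6  57.7] long axis -89.1 z 89.8
tea_carton n 641 mean [645.9  90.8] rect [645.8  90.8  64.6  41.9] long axis -1.1 z 94.9
sugar_carton n 671 mean [ 520.8 -408.5] rect [ 520.5 -408.4   63.7   45. ] long axis -9.8 z 84.3
red_holder n 1083 mean [379.  277.9] rect [379.8 277.9  76.6  75.7] long axis -42.3 z 8.2
yellow_holder n 1044 mean [484.6 103.9] rect [485.  103.9  77.5  77.1] long axis 15.4 z 7.9
green_holder n 891 mean [530.3 400.5] rect [530.5 400.7  78.9  54. ] long axis -15.8 z 8.0
blue_holder n 868 mean [651.9 -72.5] rect [652.  -72.4  79.2  55.4] long axis -0.1 z 7.8
```

```bash
python3 -m creep '[0.29,0.172,-0.06,-0.55, 0.29,0.172,-0.06,-0.55, 0.29,0.172,-0.06,-0.55, 0.29,0.172,-0.06,-0.55, 0.29,0.172,-0.06,-0.55, 0.29,0.172,-0.06,-0.55, 0.29,0.172,-0.06,-0.55, 0.29,0.172,-0.06,-0.55, 0.29,0.172,-0.06,-0.55, 0.29,0.172,-0.06,-0.55]' 1
```

```text
t: 1.68
ee_pos: [523.3, -406.4, 161.7]
orientation: [-3.13, 0.263, 0.001]
ft_force: [-0.2, -0.3, 0.3]
width: 87.8
grasp_force: 0.0
```

```bash
python3 -m creep '[0,0,-0.03,0, 0,0,-0.06,0, 0,0,-0.09,0, 0,0,-0.12,0, 0,0,-0.126,0, 0,0,-0.126,0, 0,0,-0.126,0]' 1
```

```text
t: 2.27
ee_pos: [520.3, -409.9, 37.6]
orientation: [3.129, -0.272, 0.001]
ft_force: [-0.6, -0.4, 1.1]
width: 87.4
grasp_force: 0.0
```

Aligned with the sugar carton (within 1.5 mm). Now I'll grip and lift it.

```bash
python3 -m creep '[0,0,0,0, 0,0,0,0, 0,0,0,0, 0,0,0,0, 0,0,0,0, 0,0,0,0, 0,0,0,0, 0,0,0,0]' 0; python3 -m creep '[0,0,0.02,0, 0,0,0.05,0, 0,0,0.085,0, 0,0,0.12,0, 0,0,0.14,0, 0,0,0.14,0]'
```

```text
t: 2.93
ee_pos: [520.7, -409.1, 36.9]
orientation: [3.13, -0.27, 0.0]
ft_force: [-0.9, -0.5, 0.5]
width: 41.8
grasp_force: 30.0
t: 3.43
ee_pos: [522.8, -410.6, 181.7]
orientation: [3.126, -0.27, 0.011]
ft_force: [0.2, -0.6, -2.6]
width: 41.9
grasp_force: 30.0
```

```bash
python3 -m creep '[0.016,0.04,0,0.03, 0.031,0.08,0,0.06, 0.047,0.12,0,0.09, 0.062,0.16,0,0.12, 0.078,0.20,0,0.15, 0.094,0.24,0,0.17, 0.109,0.28,0,0.17, 0.125,0.32,0,0.17, 0.1314,0.3365,0,0.17, 0.1314,0.3365,0,0.17]'; python3 -m creep '[0,0,-0.03,0, 0,0,-0.06,0, 0,0,-0.085,0, 0,0,-0.105,0, 0,0,-0.105,0, 0,0,-0.105,0]'
```

```text
t: 4.27
ee_pos: [652.5, -66.9, 174.4]
orientation: [-3.14, -0.004, 0.003]
ft_force: [-0.0, -0.3, -1.7]
width: 42.1
grasp_force: 30.0
t: 4.77
ee_pos: [650.0, -72.6, 69.4]
orientation: [-3.141, 0.004, 0.008]
ft_force: [0.5, 0.6, -1.7]
width: 41.9
grasp_force: 30.0
```

```bash
python3 - <<'E'
from h import *
im,X,c=cloud("side"); cv2.imwrite("pics/s1.png",cv2.resize(im[100:340,180:500],(640,480))[:,:,::-1])
print(get_obs()["ee_pos"])
E
```

```text
[651.4132872  -72.76856958  71.03818555]
```

View pics/s1.png

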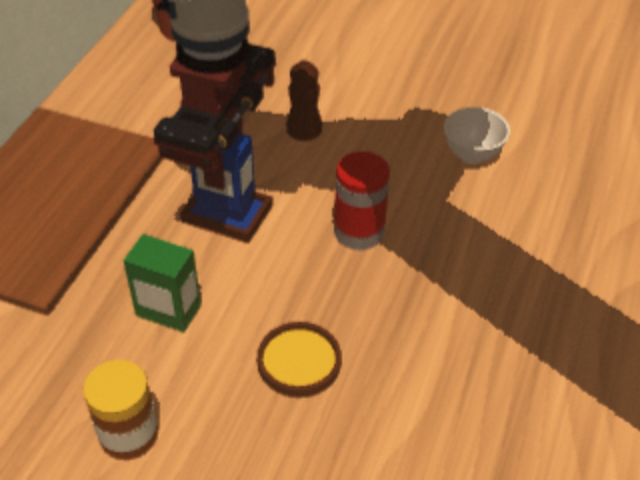

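The crop shows the sugar carton at (225,185) upright over the blue holder at (228,210), still held a bit above it. I'll lower it now.

```bash
python3 -m creep '[0,0,-0.012,0, 0,0,-0.02,0, 0,0,-0.025,0, 0,0,-0.026,0, 0,0,-0.026,0]'; python3 -m creep '[0,0,0,0, 0,0,0,0, 0,0,0,0, 0,0,0,0, 0,0,0,0]' 1
```

```text
t: 5.23
ee_pos: [651.8, -72.4, 45.5]
orientation: [-3.142, 0.003, 0.001]
ft_force: [-0.3, -0.2, -2.0]
width: 41.8
grasp_force: 30.0
t: 5.65
ee_pos: [652.2, -72.4, 46.1]
orientation: [3.142, -0.003, 0.001]
ft_force: [-0.9, -0.5, -0.9]
width: 71.5
grasp_force: 0.0
```

```bash
python3 -m creep '[0,0,0.04,0, 0,0,0.08,0, 0,0,0.12,0, -0.04,-0.007,0.12,0.12, -0.08,-0.014,0.12,0.24, -0.12,-0.021,0.12,0.36, -0.155,-0.027,0.12,0.48, -0.1644,-0.0286,0.12,0.6, -0.1644,-0.0286,0.12,0.72, -0.1644,-0.0286,0.12,0.8]' 1; python3 -m creep '[0,0,-0.01,0, 0,0,-0.04,0, 0,0,-0.08,0, 0,0,-0.11,0, 0,0,-0.125,0, 0,0,-0.127,0, 0,0,-0.127,0]'
```

```text
t: 6.48
ee_pos: [486.7, -101.3, 166.2]
orientation: [2.891, 1.228, 0.001]
ft_force: [0.6, 0.6, -0.2]
width: 88.0
grasp_force: 0.0
t: 7.07
ee_pos: [486.8, -100.8, 37.4]
orientation: [-2.895, -1.217, 0.003]
ft_force: [-0.1, 0.0, -0.0]
width: 87.9
grasp_force: 0.0
```

```bash
python3 -c "
from h import *
measure(names=['sugar_carton'],P=dict(sugar_carton=(350,185)),lift=dict(sugar_carton=8),R=60)
print(get_obs()['ee_pos'])"
```

```text
sugar_carton n 611 mean [651.1 -71.5] rect [651.2 -70.5  64.7  40.5] long axis -0.1 z 92.7
[ 487.69352844 -100.96108554   38.53218512]
```

```bash
python3 -m creep '[0,0,0,0, 0,0,0,0, 0,0,0,0, 0,0,0,0, 0,0,0,0, 0,0,0.02,0, 0,0,0.04,0, 0,0,0.06,0, 0,0,0.06,0]' 0; python3 -m creep '[-0.008,0.03,0,0, -0.019,0.068,0,0, -0.03,0.106,0,0, -0.041,0.144,0,0, -0.052,0.182,0,0, -0.063,0.22,0,0, -0.074,0.258,0,0, -0.085,0.296,0,0, -0.096,0.334,0,0, -0.105,0.367,0,0]'; python3 -m creep '[-0.003,0.0115,0,0, -0.003,0.0115,0,0, -0.003,0.0115,-0.02,0, -0.003,0.0115,-0.035,0, -0.003,0.0115,-0.035,0, -0.003,0.0115,-0.035,0]'
```

```text
t: 7.87
ee_pos: [489.4, -101.4, 101.5]
orientation: [2.892, 1.219, 0.006]
ft_force: [0.2, 0.6, -2.2]
width: 59.7
grasp_force: 30.0
t: 8.7
ee_pos: [380.9, 267.8, 97.7]
orientation: [2.895, 1.221, -0.002]
ft_force: [1.1, 0.7, -3.8]
width: 60.0
grasp_force: 30.0
t: 9.2
ee_pos: [378.9, 275.9, 62.8]
orientation: [2.895, 1.218, -0.005]
ft_force: [-0.5, -0.0, -2.9]
width: 59.7
grasp_force: 30.0
```

```bash
python3 -m creep '[0,0,-0.008,0, 0,0,-0.014,0, 0,0,-0.0165,0, 0,0,-0.0165,0, 0,0,-0.0165,0]'; python3 -m creep '[0,0,0,0, 0,0,0,0, 0,0,0,0, 0,0,0,0, 0,0,0,0, 0,0,0,0]' 1
```

```text
t: 9.62
ee_pos: [379.8, 277.5, 47.3]
orientation: [-2.895, -1.22, -0.001]
ft_force: [0.0, -0.2, -2.8]
width: 60.1
grasp_force: 30.0
t: 10.12
ee_pos: [379.6, 277.6, 47.2]
orientation: [-2.895, -1.22, -0.0]
ft_force: [0.4, 0.5, -0.1]
width: 87.7
grasp_force: 0.0
```

```bash
python3 -m creep '[0,0,0.04,0, 0,0,0.08,0, 0,0,0.12,0, 0.04,-0.005,0.12,0.12, 0.08,-0.01,0.12,0.24, 0.12,-0.015,0.12,0.36, 0.16,-0.02,0.12,0.48, 0.2,-0.025,0.12,0.6, 0.22,-0.029,0.12,0.72, 0.231,-0.03,0.12,0.754]'; python3 -m creep '[0,0,-0.01,0, 0,0,-0.04,0, 0,0,-0.08,0, 0,0,-0.11,0, 0,0,-0.128,0, 0,0,-0.131,0, 0,0,-0.131,0, 0,0,-0.131,0]'
```

```text
t: 10.95
ee_pos: [613.6, 246.5, 166.9]
orientation: [2.237, 2.205, 0.002]
ft_force: [-1.2, -0.6, 0.2]
width: 88.2
grasp_force: 0.0
t: 11.62
ee_pos: [610.5, 247.9, 36.8]
orientation: [2.243, 2.2, 0.001]
ft_force: [0.6, 0.1, -0.1]
width: 87.9
grasp_force: 0.0
```

```bash
python3 -c "
from h import *
measure(names=['coffee_tin'],P=dict(coffee_tin=(175,305)),lift=dict(coffee_tin=8),R=60)
print(get_obs()['ee_pos'])"
```

```text
coffee_tin n 63 mean [377.  249.4] rect [377.2 248.8  33.5   7.8] long axis -8.0 z 111.1
[611.16047652 248.05857682  37.59348064]
```

```bash
python3 -m creep '[0,0,0,0, 0,0,0,0, 0,0,0,0, 0,0,0,0, 0,0,0,0, 0,0,0.02,0, 0,0,0.04,0, 0,0,0.06,0, 0,0,0.06,0]' 0; python3 -m creep '[-0.02,-0.023,0,0, -0.045,-0.051,0,0, -0.07,-0.08,0,0, -0.095,-0.108,0,0, -0.117,-0.133,0,0, -0.126,-0.1437,0,0, -0.126,-0.1437,0,0, -0.126,-0.1437,-0.02,0, -0.126,-0.1437,-0.035,0, -0.126,-0.1437,-0.035,0]'; python3 -m creep '[0,0,0,0, 0,0,-0.009,0, 0,0,-0.014,0, 0,0,-0.0165,0, 0,0,-0.0165,0, 0,0,-0.0165,0]'
```

```text
t: 12.42
ee_pos: [612.4, 248.2, 99.4]
orientation: [2.241, 2.199, 0.007]
ft_force: [1.6, 0.1, -4.1]
width: 59.7
grasp_force: 30.0
t: 13.25
ee_pos: [483.8, 104.0, 58.7]
orientation: [-2.241, -2.199, 0.004]
ft_force: [-0.2, 0.7, -3.5]
width: 59.7
grasp_force: 30.0
t: 13.75
ee_pos: [484.9, 104.0, 44.8]
orientation: [2.242, 2.2, 0.001]
ft_force: [0.7, 1.1, -3.4]
width: 59.8
grasp_force: 30.0
```

```bash
python3 -m creep '[0,0,0,0, 0,0,0,0, 0,0,0,0, 0,0,0,0, 0,0,0,0, 0,0,0,0, 0,0,0.04,0, 0,0,0.08,0, 0,0,0.12,0, 0,0,0.12,0]' 1; python3 -m creep '[0.03,-0.002,0,0, 0.07,-0.006,0,0, 0.11,-0.009,0,0, 0.145,-0.012,0,0, 0.161,-0.013,0,0, 0.161,-0.013,0,0, 0.161,-0.013,-0.01,0, 0.161,-0.013,-0.04,0, 0.161,-0.013,-0.04,0]'
```

```text
t: 14.58
ee_pos: [488.8, 104.6, 171.2]
orientation: [2.238, 2.196, 0.015]
ft_force: [1.3, 0.6, 0.2]
width: 87.8
grasp_force: 0.0
t: 15.33
ee_pos: [640.5, 90.5, 119.3]
orientation: [-2.238, -2.197, 0.011]
ft_force: [-2.0, -1.2, -0.7]
width: 87.8
grasp_force: 0.0
```

```bash
python3 -c "
from h import *
measure(names=['coffee_tin','honey_jar'],P=dict(coffee_tin=(178,310),honey_jar=(265,260)),lift=dict(coffee_tin=8,honey_jar=8),R=60)
im,_=cams.get_image('top');cv2.imwrite('pics/t2.png',im[:,:,::-1])
print(get_obs()['ee_pos'])"
```

```text
coffee_tin none
honey_jar none
[642.96920114  90.7779937  123.16322195]
```

View pics/t2.png

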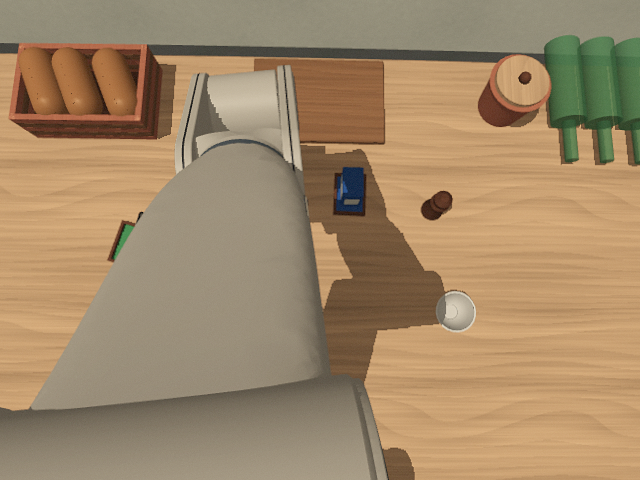

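The sugar carton stands in the blue holder (350,190). The mill (437,205) and bowl (456,312) haven't moved, and the arm hides the rest. Next I'll take the tea carton.

```bash
python3 -m creep '[0,0,0,0, 0,0,-0.03,0, 0,0,-0.06,0, 0,0,-0.08,0, 0,0,-0.086,0, 0,0,-0.086,0, 0,0,-0.086,0]'; python3 -m creep '[0,0,0,0, 0,0,0,0, 0,0,0,0, 0,0,0,0, 0,0,0,0, 0,0,0,0]' 0
```

```text
t: 16.02
ee_pos: [646.4, 91.0, 40.1]
orientation: [2.242, 2.2, 0.002]
ft_force: [0.5, -0.3, 0.4]
width: 88.0
grasp_force: 0.0
t: 16.52
ee_pos: [646.3, 90.9, 39.6]
orientation: [2.242, 2.199, 0.002]
ft_force: [0.2, -0.8, 6.1]
width: 61.8
grasp_force: 30.0
```

```bash
python3 -m creep '[0,0,0.02,0, 0,0,0.04,0, 0,0,0.06,0, 0,0,0.06,0]'; python3 -m creep '[-0.012,0.032,0,-0.04, -0.026,0.07,0,-0.08, -0.04,0.107,0,-0.12, -0.054,0.144,0,-0.16, -0.068,0.182,0,-0.2, -0.082,0.22,0,-0.24, -0.096,0.257,0,-0.257, -0.109,0.291,0,-0.257, -0.1158,0.3097,0,-0.257, -0.1158,0.3097,0,-0.257]'; python3 -m creep '[0,0,0,0, 0,0,-0.02,0, 0,0,-0.035,0, 0,0,-0.035,0, 0,0,-0.035,0]'
```

```text
t: 16.85
ee_pos: [647.8, 91.1, 102.1]
orientation: [2.24, 2.198, 0.007]
ft_force: [0.9, -0.7, -0.7]
width: 61.8
grasp_force: 30.0
t: 17.68
ee_pos: [527.4, 404.2, 97.3]
orientation: [-2.501, -1.9, 0.001]
ft_force: [-0.2, 1.0, -1.6]
width: 61.6
grasp_force: 30.0
t: 18.1
ee_pos: [529.2, 398.6, 62.0]
orientation: [2.507, 1.893, -0.006]
ft_force: [0.1, 0.4, -0.6]
width: 61.9
grasp_force: 30.0
```

```bash
python3 - <<'E'
from h import *
im,X,c=cloud("side"); cv2.imwrite("pics/s2.png",cv2.resize(im[150:480,130:570],(800,600))[:,:,::-1])
print(get_obs()["ee_pos"])
E
```

```text
[529.84678028 399.31211031  63.02452746]
```

View pics/s2.png

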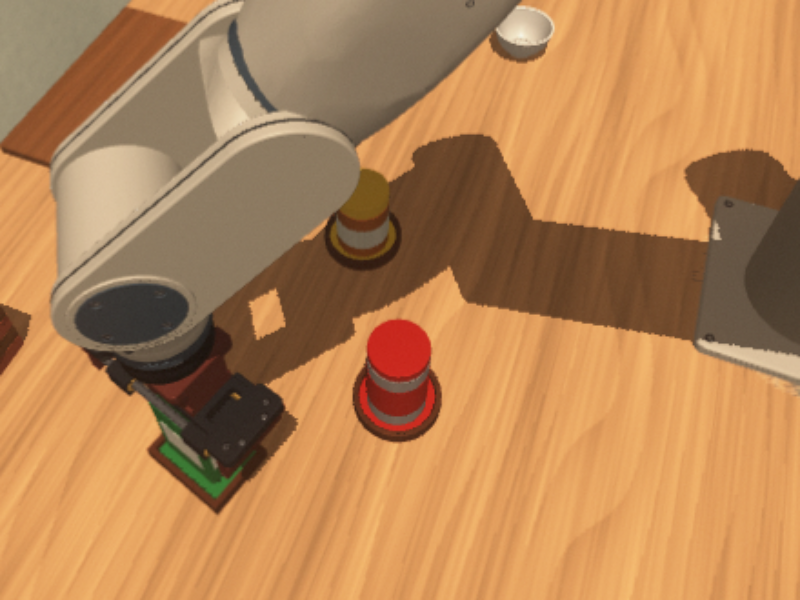

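The tin (398,375) and jar (362,220) stand centred in their holders. The tea carton (200,440) is just above the green holder and aligned with it. I'll lower it, release, and back off.

```bash
python3 -m creep '[0,0,-0.008,0, 0,0,-0.014,0, 0,0,-0.0165,0, 0,0,-0.0165,0, 0,0,-0.0165,0]'; python3 -m creep '[0,0,0,0, 0,0,0,0, 0,0,0,0, 0,0,0,0, 0,0,0,0, 0,0,0,0]' 1; python3 -m creep '[0,0,0.04,0, 0,0,0.08,0, 0,0,0.12,0, 0,0,0.16,0, 0,0,0.2,0, 0,0,0.2,0, 0,-0.03,0.2,0, 0,-0.07,0.2,0, 0,-0.11,0.2,0, 0,-0.15,0.2,0]'; python3 -m creep '[0,-0.04,0,0, 0,-0.08,0,0, 0,-0.12,0,0, 0,-0.16,0,0, 0,-0.2,0,0, 0,-0.24,0,0, 0,-0.28,0,0, 0,-0.32,0,0, 0,-0.36,0,0, 0,-0.4,0,0]'; python3 -m creep '[0,-0.04,0,0, 0,-0.08,0,0, 0,-0.1,0,0, 0,-0.1,0,0, 0,-0.1,0,0, 0,-0.1,0,0]'
```

```text
t: 18.57
ee_pos: [530.0, 400.5, 47.5]
orientation: [2.506, 1.895, 0.001]
ft_force: [0.1, -1.7, 1.9]
width: 61.6
grasp_force: 30.0
t: 19.07
ee_pos: [529.8, 400.6, 47.2]
orientation: [-2.506, -1.895, -0.0]
ft_force: [-0.4, 0.4, -0.3]
width: 87.6
grasp_force: 0.0
t: 19.9
ee_pos: [529.3, 249.2, 247.0]
orientation: [2.505, 1.896, 0.0]
ft_force: [0.9, -0.1, 1.3]
width: 88.0
grasp_force: 0.0
t: 20.73
ee_pos: [529.4, -151.5, 247.2]
orientation: [2.506, 1.894, 0.001]
ft_force: [1.5, 0.0, 0.9]
width: 87.8
grasp_force: 0.0
t: 21.23
ee_pos: [529.5, -248.7, 246.8]
orientation: [-2.505, -1.894, 0.0]
ft_force: [-0.1, -0.4, -0.3]
width: 88.1
grasp_force: 0.0
```

```bash
python3 - <<'E'
from h import *
L=dict(coffee_tin=8,honey_jar=8,tea_carton=8,sugar_carton=8)
measure(names=list(L),P=dict(coffee_tin=(175,305),honey_jar=(263,258),tea_carton=(124,235),sugar_carton=(350,185)),lift=L,R=50)
im,_=cams.get_image("top"); cv2.imwrite("pics/t3.png",im[:,:,::-1])
E
```

```text
coffee_tin n 823 mean [379.3 275.5] rect [379.8 275.3  59.9  57.5] long axis -86.6 z 112.1
honey_jar n 747 mean [483.  104.3] rect [483.1 104.4  58.6  58.2] long axis 1.6 z 97.8
tea_carton n 709 mean [528.5 398.6] rect [528.1 398.   61.3  47. ] long axis -16.0 z 103.0
sugar_carton n 614 mean [650.9 -71.4] rect [651.2 -70.5  64.8  40.5] long axis -0.1 z 92.8
```

View pics/t3.png

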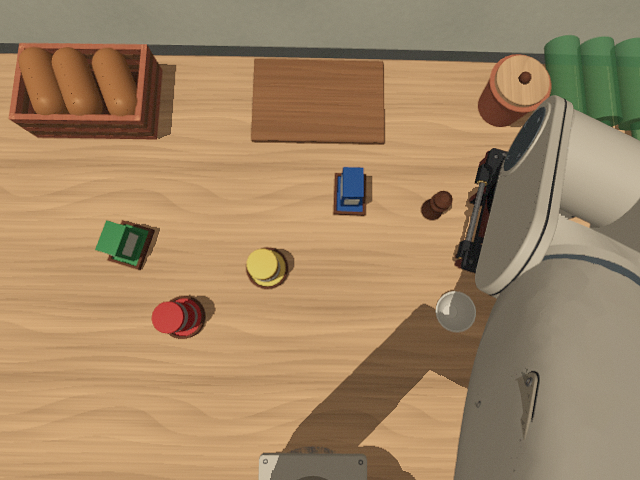

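All four goods are in their holders, within 3 mm of centre and with tops at floor height plus their own height. The mill (437,205) and bowl (456,312) haven't moved, and the gripper is clear of everything. I'm handing it in.

```bash
python3 -c "
from workcell import ticket
print(ticket.close_job())"
```

```text
the job is handed in; nothing more can be done
None
```

The job is handed in at about 21 s: all four goods stand upright in their own holders, within about 3 mm of centre by the last camera measurement; the mill and bowl look unmoved, the gripper is open and clear, and no verdict was returned.

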